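Rotate three galley containers onto their own stands

TASK

The round canister, the square caddy and the loaf pan each stand on the wrong stand: put every one upright in the middle of the stand of its own shape - round canister on the round cork mat, square caddy on the square marble tile, loaf pan on the oblong wooden board and lying lengthways along it. The empty turntable is free for parking one of them meanwhile, and what goes on or off the ledge is to be lifted clear over its front rail, without knocking against rail or ledge. Tip none of the three over, and leave the cake tin and the wooden spoon where they are.

Things in the scene. Friction and masses are not known exactly. Their poses are not given: they have to be found in the camera images.
- canister_mid (a point): Round white enamel canister, plain cylinder 56 mm in diameter and 90 mm tall with a dark band near its top, about 0.25 kg. The point is its centre, half-way up (45 mm above its underside); z is its upright axis. At the start it stands on the wooden board on the ledge.
- caddy_mid (a point): Square brushed steel caddy, 54 x 54 mm and 80 mm tall, closed, about 0.25 kg. The point is its centre, half-way up (40 mm above its underside); x and y are square to its sides, z is up. At the start it stands on the round cork mat on the counter.
- pan_mid (a point): Small open aluminium loaf pan, 56 mm wide (its x), 110 mm long (its y), 45 mm high, walls 3 mm, about 0.15 kg; grip it across its 56 mm width from outside. The point is its centre, half-way up (22.5 mm above its underside); z is up. At the start it stands on the marble tile on the ledge.
- cork: Round cork mat, 96 mm in diameter, 6 mm thick, fixed on the counter: the place of the round canister. Origin at the centre of its underside, its top 6 mm higher.
- tile: Square pale marble tile, 95 x 95 mm, 6 mm thick, fixed on the ledge at its left or right: the place of the square caddy. Origin at the centre of its underside, its top 6 mm higher; x and y are square to its sides.
- board: Oblong wooden board, 85 mm (its x) by 150 mm (its y), 6 mm thick, fixed on the ledge beside the tile: the place of the loaf pan, long side along the board's y. Origin at the centre of its underside, its top 6 mm higher.
- turntable: Low lime plastic turntable, 170 mm in diameter, fixed foot, its disc turns freely; its flat top is 20 mm above the counter. Empty at the start, a free spot to park a thing on. Origin at the centre of its underside.
- ledge: Raised dark grey ledge standing on the counter, fixed: 160 mm deep (its x, pointing away from the robot), 420 mm long (its y), its top 50 mm above the counter. A steel retaining rail (8 mm bar) runs along its front edge 75 mm in front of its centre line; the rail's top is 30 mm above the ledge's top (80 mm above the counter). No rail at the back or at the ends. Origin at the centre of its underside.
- cake_tin_mid (a point): Large white enamel cake tin with lid and black knob, 184 mm in diameter, 94 mm tall over the knob, standing on the counter at the robot's left: a bystander, leave it alone. The point is on its axis, 37 mm above its underside.
- spoon: Wooden spoon, 250 mm long, lying on the counter at the robot's right, its length along its x: a bystander, leave it alone. Origin on its underside near mid-length.
Mind the look-alikes: they are no part of the job. Leave any blue or red look-alike of the part that bears canister_mid alone.

How it is judged:
By the outcome, as a careful person would: the job done as asked, in the order asked, and still so for the second after the job is handed in, with the robot touching nothing.
It also fails if it takes over 104 s, if anything falls off the work surface, if the arm or the gripper's body presses on something with over 40 N, if the wrist force passes 120 N, or if a joint passes its speed limit or range.

ROBOT

A 6-joint arm with a two-finger parallel gripper is mounted at the origin on the work surface. World frame = base frame: x ahead of the robot, y to its left, z up, the work surface at z = 0. Lengths are in m, angles in degrees, forces in N, time in s.
With the tool pointing down it reaches from about 0.3 to 0.75 m from the base axis. Payload 8.5 kg.
Tool frame: the origin (TCP) lies at the very end of the fingers, on their centre line; the grasp point (between the pads) lies 19 mm behind it; z points along the fingers, y is the line along which they close (so a half turn about z gives the same grasp; the last joint's range is limited). The gripper opens to 85 mm and grips with 20 to 120 N. Pads are 22 mm wide; open, the fingers measure 114 mm over their backs; the gripper's body (76 mm by 85 mm) begins 54 mm behind the grasp point. The pads swing forward as they close: fully open they stand 13 mm farther back than shut.
Start: joints at [-84.242, 21.807, 74.336, -0, 83.858, -12.336], TCP at [0.171, -0.523, 0.231] pointing down, gripper open.
Joint ranges: [-178.18, 178.18], [-50.72, 133.34], [12.68, 142.11], [-81.47, 261.47], [9.98, 163.14], [-165.26, 165.26]. Speed limits (degrees/s): [136.94, 136.94, 180, 180, 180, 180].

INTERFACE

Orientations are given as a 3x3 rotation matrix whose columns are the frame's x, y, z axes.
In Python, from rig import env, imaging gives the robot as it stands. The module is installed in compiled form; this text tells all that it offers.
- The arm moves only by the tool arm_command, never from a script. Its arguments are lists of equal length, an entry for each row: "turn": the turn, a rotation vector about the tool's x, y, z in units of 5 degrees (1.0 is 5 degrees), a list of three; "xyz": the shift along the tool's x, y, z in units of 50 mm (1.0 is 50 mm), a list of three; "claw": the finger opening in mm, from 0 to 85.4. A call has 1 to 12 rows; each row shifts and turns the commanded pose from where the row before left it, along the tool's axes as they then stand; what a row does not reach is not made up. A row lasts 1/10 s, in which the tool goes at most 50 mm and 8.59 degrees, less where a joint would pass 70% of its speed; a pose out of reach is approached as far as the arm can. A call is refused whole if a number of a shift passes 1 or a number of a turn 1, either way. A call with a gripper value outside its range is refused whole. The fingers move at their own pace and stop on an object; "squeeze" is the grip in N (left out, the last holds). Time passes only in rows, so rows that do not move let the fingers close. It gives the time, the measured TCP pose, the force, the opening and the grip force at its end, in the units of the state.
- env.observe(): the state, without advancing time (a new reading comes with each control period).
- imaging.get_image(name): name is "scene" or "side" or "wrist"; returns (picture, depth): 420x560x3 uint8, blue, green, red; 420x560 float32, m along the optical axis (not along the pixel's ray), 0 where there is no reading.
- imaging.camera_info(name): a dict with "camera_matrix" (3x3 intrinsics, pixels), "rvec" (rotation vector, rad) and "tvec" (3), from world to camera coordinates, as OpenCV has them. Camera axes: x right, y down, z forward; pixel columns grow to the right and rows downward; lengths in m; the calibration is good to about 2 mm. A picture is of the moment at which its call begins: read the wrist's pose just before it. camera_info takes no time and is no camera call; for the wrist camera it gives the pose at the moment of the call.
- env.close_job(): hands the job in; it is judged then, once.
The state is a dict: "time_s": time; "q": joint angles; "qvel": joint speeds; "joint_efforts": joint torques, N m; "position": TCP position; "tool_rot": TCP orientation; "ft_force": force on the tool from outside, world axes, zero at the start; "wrist_torque": the same for the moment, N m; "grip_width": finger opening in m; "gripper_force": force on a finger pad.
Only numpy, scipy, OpenCV 4.12 (cv2) and the standard library are available. Lean on these libraries where they do the work, as an engineer would, in place of code of your own. Each camera call takes 0.05 s, during which the arm holds its last target. There are 200 camera calls.

## Working session

There is one attempt and no reset: what is moved stays moved. The work goes in short steps, Python scripts to look and compute and a tool call to move; the robot and the scene stay as the last step left them, time stands still between calls to the robot, and variables do not carry over. Pictures are saved under pics/ and viewed, at most 14 in all, crops included, and the job is handed in when it is done.

Besides the shell and the picture viewer there is one more tool, called after "Request:" as name(argument=value, ...) on one line, values as JSON. arm_command: Moves the arm, as the interface text tells. Its arguments: {"type":"object","properties":{"turn":{"type":"array"},"xyz":{"type":"array"},"claw":{"type":"array"},"squeeze":{"type":"number"}},"required":["turn","xyz","claw"]}

```bash
mkdir -p pics; cat > h.py <<'E'
import numpy as np, cv2
from rig import env, imaging
def cam(n):
    c=imaging.camera_info(n); R=cv2.Rodrigues(np.array(c["rvec"],float))[0]
    return np.array(c["camera_matrix"]),R,np.array(c["tvec"],float).ravel()
def grab(n):
    c=cam(n); im,d=imaging.get_image(n); return im,d,c
def cloud(d,c):
    K,R,t=c; v,u=np.mgrid[:d.shape[0],:d.shape[1]]
    P=np.stack([(u-K[0,2])/K[0,0]*d,(v-K[1,2])/K[1,1]*d,d],-1)
    W=(P-t)@R; W[d<=0]=np.nan; return W
def ray(u,v,z,c):
    K,R,t=c; r=R.T@np.linalg.inv(K)@[u,v,1]; o=-R.T@t; return o+r*(z-o[2])/r[2]
E
python3 - <<'E'
from h import *
s=env.observe(); print(s["position"],s["tool_rot"],s["time_s"])
for n in("scene","side"):
    im,d,c=grab(n); np.savez(f"{n}.npz",im=im,d=d,K=c[0],R=c[1],t=c[2]); cv2.imwrite(f"pics/{n}0.png",im); print(n,-c[1].T@c[2])
E
```

```text
[ 0.17077089 -0.52248807  0.23069748] [[ 9.50555304e-01  3.10555291e-01 -1.56187256e-04]
 [ 3.10555161e-01 -9.50554141e-01  1.52245416e-03]
 [ 3.24341753e-04 -1.49568164e-03 -9.99998829e-01]] 0.0
scene [1.26893575 0.39706065 0.84884948]
side [ 1.58527124 -0.81629961  0.95077873]
```

View pics/scene0.png

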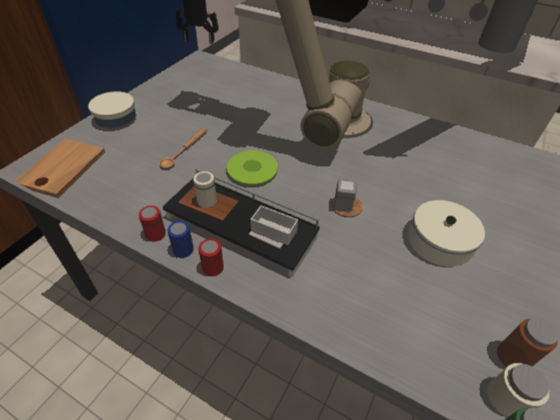

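View pics/side0.png

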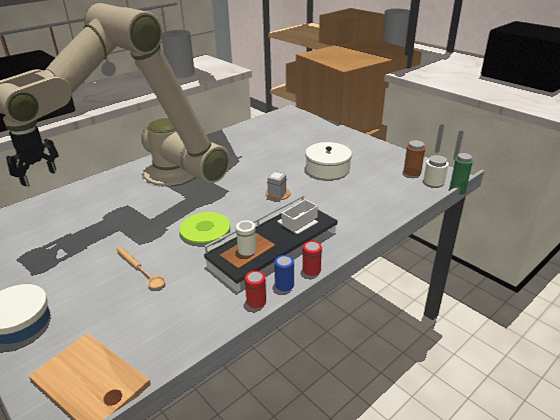

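Scene picture: the white canister is on the board at (205,190), the pan on the tile at (273,226), the caddy on the cork at (347,195), and the turntable at (252,167). Things that could be taken for the canister are the red cans (152,222) and (210,257), the blue can (180,238), and the white jar (520,390). In the side picture the canister is at (246,238), the cans at (256,290), (284,273) and (312,258), and the white jar at (436,170). I choose the white one standing on the board.

```bash
cat > m.py <<'E'
from h import *
def load(n):
    z=np.load(n+".npz"); return z["im"],z["d"],(z["K"],z["R"],z["t"])
def rect(P): 
    r=cv2.minAreaRect((P[:,:2]*1000).astype(np.float32)); return np.round(r[0],1),np.round(r[1],1),round(r[2],1)
def circ(P):
    A=np.c_[P[:,:2],np.ones(len(P))]; s=np.linalg.lstsq(A,(P[:,:2]**2).sum(1),rcond=None)[0]; return s[:2]/2
def blob(mask,seed):
    m=cv2.connectedComponents(mask.astype(np.uint8),connectivity=4)[1]; return (m==m[seed[1],seed[0]]) if m[seed[1],seed[0]] else None
E
python3 - <<'E'
from m import *
S={"scene":dict(can=(205,178),caddy=(347,187),pan=(262,219),tt=(240,172),tin=(445,235)),"side":dict(can=(246,227),caddy=(277,178),pan=(300,212),tt=(195,232),tin=(328,165))}
for n in S:
    im,d,c=load(n); W=cloud(d,c); hsv=cv2.cvtColor(im,cv2.COLOR_BGR2HSV); print(n,"f",c[0][0,0])
    for k,(u,v) in S[n].items(): print(k,W[v,u].round(3),hsv[v,u])
    x,y,z=W[...,0],W[...,1],W[...,2]
    ws=(x>.2)&(x<.85)&(abs(y)<.5)
    led=ws&(abs(z-.05)<.006)&(hsv[...,2]<60); n_,l,st,_=cv2.connectedComponentsWithStats(led.astype(np.uint8)); i=1+np.argmax(st[1:,4]); print("ledge top",rect(W[l==i]))
    lime=ws&(hsv[...,0]>30)&(hsv[...,0]<50)&(hsv[...,1]>150)&(z>.012); print("tt",rect(W[lime]),np.median(z[lime]))
    for lab,lo,hi,zl in(("cork/board",3,18,0),):
        m=ws&(hsv[...,0]<20)&(hsv[...,1]>90)&(z<.07)
        n_,l,st,ce=cv2.connectedComponentsWithStats(m.astype(np.uint8))
        for i in range(1,n_):
            if st[i,4]>60: print("brown",ce[i].round(),st[i,4],rect(W[l==i]),np.median(z[l==i]).round(4))
    for k,lo,hi in(("can",.135,.16),("caddy",.076,.1),("pan",.09,.108)):
        p=W[S[n][k][1],S[n][k][0]]
        m=(z>lo)&(z<hi)&(np.hypot(x-p[0],y-p[1])<.08)
        P=W[m]; print(k,len(P),rect(P),P[:,2].max().round(4),np.median(P[:,2]).round(4))
im,_,_=load("scene"); im2,_,_=load("side")
cv2.imwrite("pics/c1.png",np.hstack([cv2.resize(im[140:300,130:380],(800,512))[:, :],])); cv2.imwrite("pics/c2.png",cv2.resize(im2[165:315,185:350],(660,600)))
E
```

```text
scene f 388.63201625359585
can [ 0.674 -0.135  0.148] [ 17  19 122]
caddy [0.445 0.191 0.088] [ 19  25 176]
pan [0.656 0.032 0.062] [ 18  25 175]
tt [ 0.485 -0.152  0.022] [ 39 158 161]
tin [0.471 0.478 0.076] [ 21  43 200]
ledge top (array([669.9, -33.2]), array([160.3, 419.2]), 0.2)
tt (array([ 441. , -136.3]), array([163.5, 160.9]), 29.5) 0.02150480539634126
brown [181. 150.] 286 (array([ 463.9, -389.2]), array([ 48.4, 246.9]), 86.3) 0.0127
brown [210. 204.] 819 (array([ 671.4, -141.1]), array([ 88.5, 156.3]), 1.9) 0.057
brown [352. 209.] 222 (array([440.1, 216.8]), array([52.1, 93.4]), 64.6) 0.0075
brown [154. 231.] 337 (array([ 823.1, -228.6]), array([37.3, 70.7]), 16.8) 0.0376
brown [212. 266.] 319 (array([836.1, -18.5]), array([30.3, 61.6]), 15.8) 0.0383
can 280 (array([ 673.6, -142.1]), array([55.3, 53.5]), 87.6) 0.151 0.1467
caddy 280 (array([436.3, 186.9]), array([57.1, 54.4]), 18.9) 0.0911 0.0869
pan 282 (array([672. ,  66.8]), array([59. , 90.4]), 3.8) 0.1064 0.0984
side f 479.6035168686476
can [ 0.681 -0.146  0.146] [ 24   7 180]
caddy [0.455 0.175 0.086] [ 21  12 214]
p
[... 184 characters left out ...]
ay([ 440.3, -138.8]), array([163.2, 170.4]), 42.0) 0.02026077466729898
brown [280. 195.] 90 (array([442.3, 189.3]), array([90.6, 76.8]), 62.2) 0.0064
brown [247. 252.] 641 (array([ 671.2, -137.3]), array([ 89.3, 158.8]), 3.2) 0.0559
brown [142. 269.] 365 (array([ 463.9, -400.2]), array([244.3,  45.9]), 3.1) 0.0132
brown [311. 265.] 269 (array([837.3, -32. ]), array([52.3, 24.6]), 51.1) 0.0352
brown [256. 297.] 354 (array([ 811.7, -204.6]), array([ 49.4, 103.1]), 14.7) 0.0368
can 222 (array([ 673.7, -144.8]), array([55.1, 56. ]), 23.5) 0.1504 0.1456
caddy 152 (array([439.8, 181. ]), array([57.6, 58.5]), 18.8) 0.0933 0.0857
pan 173 (array([671.3,  84.3]), array([61.9, 99. ]), 4.7) 0.106 0.0977
```

View pics/c1.png

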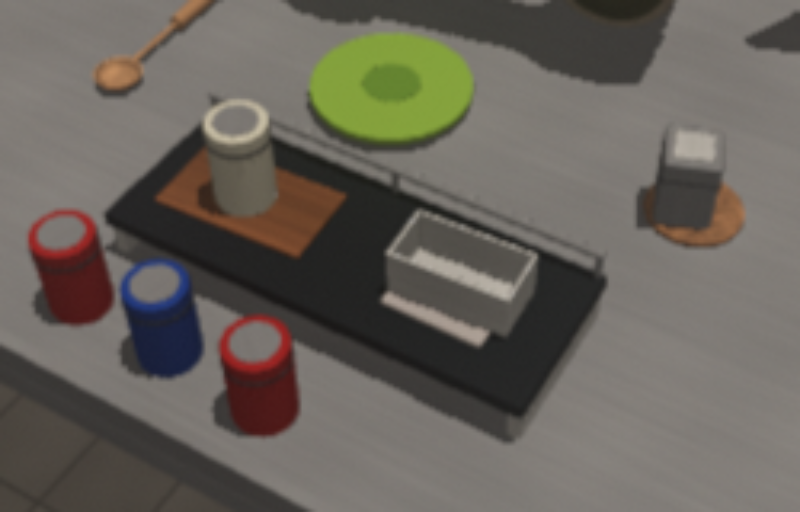

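The crop confirms it: the off-white canister with the dark band stands on the board at crop (240,155), with red, blue and red cans behind the ledge. Plan: canister to turntable, pan to board, caddy to tile, canister to cork. First I turn the tool to yaw 90 and go over the ledge for a wrist view.

Request:
arm_command(turn=[[0,0,-1],[0,0,-1],[0,0,-1],[0,0,-1],[0,0,-1],[0,0,-1],[0,0,-1],[0,0,-1],[0,0,-1],[0,0,-1],[0,0,-1],[0,0,-1]], xyz=[[0,0,-0.2],[0,0,-0.2],[0,0,-0.2],[0,0,-0.2],[0,0,-0.2],[0,0,-0.2],[0,0,-0.2],[0,0,-0.2],[0,0,-0.2],[0,0,-0.2],[0,0,-0.2],[0,0,-0.2]], claw=[85,85,85,85,85,85,85,85,85,85,85,85])

```text
time_s: 1.3
position: [0.1708, -0.5227, 0.3513]
tool_rot: [[0.203, 0.979, -0.0], [0.979, -0.203, 0.001], [0.001, -0.0, -1.0]]
ft_force: [0.0, -0.5, 0.2]
grip_width: 0.0848
gripper_force: 0.0
```

Request:
arm_command(turn=[[0,0,-0.8],[0,0,-0.8],[0,0,-0.8],[0,0,0],[0,0,0],[0,0,0],[0,0,0],[0,0,0],[0,0,0],[0,0,0],[0,0,0],[0,0,0]], xyz=[[0,0,0],[0,0,0],[0,0,0],[0.9,0.7,0],[0.9,0.7,0],[0.9,0.7,0],[0.9,0.7,0],[0.9,0.7,0],[0.9,0.7,0],[0.9,0.7,0],[0.9,0.7,0],[0.9,0.7,0]], claw=[85,85,85,85,85,85,85,85,85,85,85,85])

```text
time_s: 2.5
position: [0.4473, -0.1652, 0.3512]
tool_rot: [[-0.002, 1.0, -0.0], [1.0, 0.002, 0.0], [0.0, -0.0, -1.0]]
ft_force: [0.8, -1.6, 1.7]
grip_width: 0.0848
gripper_force: 0.0
```

```bash
python3 - <<'E'
from h import *
s=env.observe(); print(s["position"],s["tool_rot"],s["q"],s["time_s"])
im,d,c=grab("wrist"); np.savez("w1.npz",im=im,d=d,K=c[0],R=c[1],t=c[2]); cv2.imwrite("pics/w1.png",im); print(-c[1].T@c[2],c[1],c[0][0,0])
E
```

```text
[ 0.44727126 -0.16515658  0.35118082] [[-1.55783255e-03  9.99998734e-01 -3.25399208e-04]
 [ 9.99998772e-01  1.55788796e-03  1.70089478e-04]
 [ 1.70596198e-04 -3.25133837e-04 -9.99999933e-01]] [-3.45323866e+01  1.07184147e+01  7.06441882e+01 -2.56972164e-03
  9.86582806e+01 -3.46220319e+01] 2.5
[ 0.44724322 -0.09103512  0.49418998] [[ 9.99999093e-01  1.02033439e-03  8.79244669e-04]
 [ 7.17191636e-04 -9.55920604e-01  2.93624394e-01]
 [ 1.14008316e-03 -2.93623497e-01 -9.55920468e-01]] 355.82754982635396
```

View pics/w1.png

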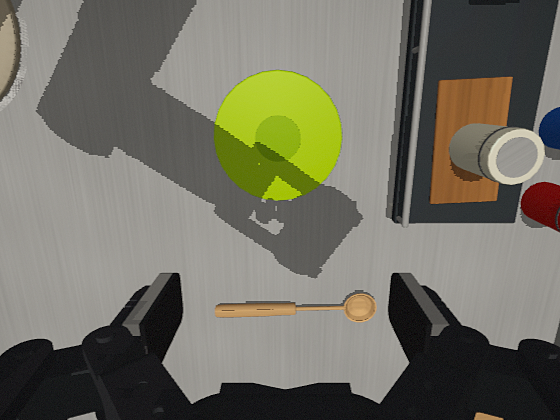

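Wrist view: turntable centred at about (278,137), the board spanning (432-512, 77-205), canister top at (515,155), rail running vertically at x≈408, spoon at (295,309). Next I measure board, canister and turntable from it.

```bash
python3 - <<'E'
from m import *
im,d,c=load("w1"); hsv=cv2.cvtColor(im,cv2.COLOR_BGR2HSV); W=cloud(d,c); x,y,z=W[...,0],W[...,1],W[...,2]
k=np.zeros(z.shape,bool); k[:270]=1
m=k&(hsv[...,0]>28)&(hsv[...,0]<50)&(hsv[...,1]>150)
print("tt",cv2.minEnclosingCircle((W[m][:,:2]*1e3).astype(np.float32)),np.median(z[m]))
m=k&(hsv[...,0]<20)&(hsv[...,1]>90)&(x>.6)&(x<.73)&(z<.065); print("board",rect(W[m]),np.median(z[m]))
m=k&(z>.14)&(z<.155)&(x>.6)&(y<-.08); print("can",rect(W[m]),circ(W[m]),np.median(z[m]),cv2.minEnclosingCircle((W[m][:,:2]*1e3).astype(np.float32)))
m=k&(z>.07)&(z<.085)&(x<.62)&(x>.57); print("rail",rect(W[m]),np.median(z[m]))
m=k&(abs(z-.05)<.004)&(x>.58)&(x<.78)&(hsv[...,2]<90); print("ledge",rect(W[m]),np.median(z[m]))
E
```

```text
tt ((435.7112731933594, -139.06089782714844), 86.5318832397461) nan
board (array([ 671.8, -140.5]), array([ 85.6, 152. ]), 2.7) 0.056590966867586266
can (array([ 672.8, -143.3]), array([55. , 54.8]), 40.7) [ 0.67196939 -0.14265461] 0.14674457119948942 ((673.5838623046875, -143.66078186035156), 28.431669235229492)
rail (array([ 595.9, -115.2]), array([  9.1, 249.1]), 0.2) 0.07971078232769246
ledge (array([ 670.2, -113.6]), array([160. , 260.5]), 0.1) 0.0506447437425
```

Request:
arm_command(turn=[[0,0,0],[0,0,0],[0,0,0],[0,0,0],[0,0,0],[0,0,0],[0,0,0],[0,0,0],[0,0,0],[0,0,0]], xyz=[[0.055,0.565,0.3],[0.055,0.565,0.3],[0.055,0.565,0.3],[0.055,0.565,0.3],[0.055,0.565,0.3],[0.055,0.565,0.3],[0.055,0.565,0.3],[0.055,0.565,0.3],[0,0,0],[0,0,0]], claw=[85,85,85,85,85,85,85,85,85,85])

```text
time_s: 3.55
position: [0.6723, -0.1447, 0.2304]
tool_rot: [[-0.002, 1.0, -0.002], [1.0, 0.002, 0.001], [0.001, -0.002, -1.0]]
ft_force: [-0.6, -0.0, 1.2]
grip_width: 0.085
gripper_force: 0.0
```

Request:
arm_command(turn=[[0,0,0],[0,0,0],[0,0,0],[0,0,0],[0,0,0],[0,0,0],[0,0,0],[0,0,0],[0,0,0]], xyz=[[0.03,0.015,0],[0,0,0.45],[0,0,0.45],[0,0,0.45],[0,0,0.45],[0,0,0.45],[0,0,0.3],[0,0,0.2],[0,0,0]], claw=[85,85,85,85,85,85,85,85,85])

```text
time_s: 4.45
position: [0.6726, -0.1433, 0.0936]
tool_rot: [[-0.001, 1.0, -0.001], [1.0, 0.001, 0.0], [0.0, -0.001, -1.0]]
ft_force: [-0.0, 1.3, 0.5]
grip_width: 0.0852
gripper_force: 0.0
```

Request:
arm_command(turn=[[0,0,0],[0,0,0],[0,0,0],[0,0,0],[0,0,0],[0,0,0],[0,0,0],[0,0,0],[0,0,0],[0,0,0]], xyz=[[0,0,0],[0,0,0],[0,0,0],[0,0,0],[0,0,0],[0,0,0],[0,0,0],[0,0,0],[0,0,0],[0,0,0]], claw=[65,60,55,50,50,50,50,50,50,50], squeeze=30)

```text
time_s: 5.45
position: [0.6735, -0.1434, 0.0952]
tool_rot: [[-0.002, 1.0, 0.002], [1.0, 0.002, -0.001], [-0.001, 0.002, -1.0]]
ft_force: [-3.2, -0.7, 6.0]
grip_width: 0.0553
gripper_force: 30.7
```

Request:
arm_command(turn=[[0,0,0],[0,0,0],[0,0,0],[0,0,0],[0,0,0],[0,0,0],[0,0,0]], xyz=[[0,0,-0.1],[0,0,-0.3],[0,0,-0.4],[0,0,-0.4],[0,0,-0.4],[0,0,-0.4],[0,0,0]], claw=[50,50,50,50,50,50,50])

```text
time_s: 6.15
position: [0.674, -0.1435, 0.1965]
tool_rot: [[-0.002, 1.0, 0.005], [1.0, 0.002, -0.002], [-0.002, 0.005, -1.0]]
ft_force: [0.2, 0.5, -2.6]
grip_width: 0.0552
gripper_force: 32.8
```

Request:
arm_command(turn=[[0,0,0],[0,0,0],[0,0,0],[0,0,0],[0,0,0],[0,0,0],[0,0,0],[0,0,0],[0,0,0],[0,0,0],[0,0,0],[0,0,0]], xyz=[[0.01,-0.2,0],[0.01,-0.4,0],[0.01,-0.5,0],[0.01,-0.5,0],[0.01,-0.5,0],[0.01,-0.5,0],[0.01,-0.5,0],[0.01,-0.5,0],[0.01,-0.5,0],[0.02,-0.4,0],[0,-0.23,0],[0,0,0]], claw=[50,50,50,50,50,50,50,50,50,50,50,50])

```text
time_s: 7.35
position: [0.4358, -0.1379, 0.1935]
tool_rot: [[-0.001, 1.0, -0.001], [1.0, 0.001, 0.001], [0.001, -0.001, -1.0]]
ft_force: [0.6, -0.2, -3.2]
grip_width: 0.0553
gripper_force: 33.1
```

Request:
arm_command(turn=[[0,0,0],[0,0,0],[0,0,0],[0,0,0],[0,0,0],[0,0,0],[0,0,0],[0,0,0],[0,0,0]], xyz=[[0,0,0.4],[0,0,0.5],[0,0,0.5],[0,0,0.5],[0,0,0.4],[0,0,0.2],[0,0,0.1],[0,0,0],[0,0,0]], claw=[50,50,50,50,50,50,50,50,50])

```text
time_s: 8.25
position: [0.4373, -0.1384, 0.0645]
tool_rot: [[-0.002, 1.0, 0.001], [1.0, 0.002, -0.001], [-0.001, 0.001, -1.0]]
ft_force: [1.0, 0.3, -2.4]
grip_width: 0.0553
gripper_force: 33.0
```

Request:
arm_command(turn=[[0,0,0],[0,0,0],[0,0,0],[0,0,0]], xyz=[[0,0,0.03],[0,0,0.02],[0,0,0],[0,0,0]], claw=[50,50,50,50])

```text
time_s: 8.65
position: [0.4368, -0.1382, 0.0615]
tool_rot: [[-0.002, 1.0, 0.0], [1.0, 0.002, -0.0], [-0.0, 0.0, -1.0]]
ft_force: [-0.0, 0.4, -3.4]
grip_width: 0.055
gripper_force: 33.0
```

Request:
arm_command(turn=[[0,0,0],[0,0,0],[0,0,0]], xyz=[[0,0,0.04],[0,0,0.0],[0,0,0]], claw=[50,50,50])

```text
time_s: 8.95
position: [0.4367, -0.1381, 0.0593]
tool_rot: [[-0.002, 1.0, -0.0], [1.0, 0.002, 0.0], [0.0, -0.0, -1.0]]
ft_force: [-0.0, -0.0, -2.1]
grip_width: 0.0557
gripper_force: 33.1
```

Request:
arm_command(turn=[[0,0,0],[0,0,0],[0,0,0],[0,0,0],[0,0,0],[0,0,0],[0,0,0],[0,0,0],[0,0,0],[0,0,0],[0,0,0],[0,0,0]], xyz=[[0,0,0.02],[0,0,0.0],[0,0,0],[0,0,0],[0,0,0],[0,0,-0.2],[0,0,-0.4],[0,0,-0.6],[0,0,-0.8],[0,0,-0.8],[0,0,-0.8],[0,0,-0.8]], claw=[50,58,65,75,85,85,85,85,85,85,85,85])

```text
time_s: 10.15
position: [0.4362, -0.1378, 0.2809]
tool_rot: [[-0.002, 1.0, 0.001], [1.0, 0.002, -0.0], [-0.0, 0.001, -1.0]]
ft_force: [0.3, 0.7, 0.2]
grip_width: 0.085
gripper_force: 0.0
```

Request:
arm_command(turn=[[0,0,0],[0,0,0],[0,0,0],[0,0,0],[0,0,0],[0,0,0],[0,0,0],[0,0,0]], xyz=[[0.6,0.5,0],[0.6,0.5,0],[0.6,0.5,0],[0.6,0.5,0],[0.6,0.5,0],[0.6,0.5,0],[0.6,0.5,0],[0,0,0]], claw=[85,85,85,85,85,85,85,85])

```text
time_s: 10.95
position: [0.6126, 0.0754, 0.2779]
tool_rot: [[-0.005, 1.0, -0.0], [1.0, 0.005, 0.001], [0.001, -0.0, -1.0]]
ft_force: [-0.6, -0.3, -1.8]
grip_width: 0.085
gripper_force: 0.0
```

```bash
python3 - <<'E'
from h import *
s=env.observe(); print(s["position"],s["time_s"])
im,d,c=grab("wrist"); np.savez("w2.npz",im=im,d=d,K=c[0],R=c[1],t=c[2]); cv2.imwrite("pics/w2.png",im)
E
```

```text
[0.61263385 0.07537349 0.2779129 ] 10.95
```

View pics/w2.png

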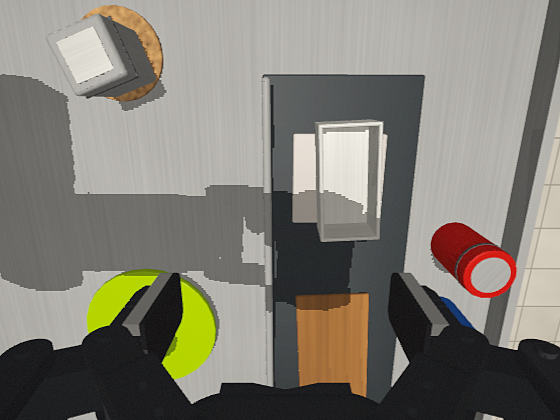

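Wrist view: the pan rim spans (317-382, 121-241) on the tile (293-386, 133-222), caddy top at (87,55) on the cork at (115,55), and the board at (332,330). Next I compute these poses.

```bash
python3 - <<'E'
from m import *
im,d,c=load("w2"); hsv=cv2.cvtColor(im,cv2.COLOR_BGR2HSV); W=cloud(d,c); x,y,z=W[...,0],W[...,1],W[...,2]
k=np.zeros(z.shape,bool); k[:270]=1
f=lambda m:(rect(W[m]),np.median(z[m]).round(4),m.sum())
print("panrim",f(k&(z>.093)&(z<.107)&(x>.6)&(x<.73)&(y>0)&(y<.16)))
print("tile",f(k&(z>.0535)&(z<.0595)&(x>.61)&(x<.74)&(y>.0)&(y<.16)&(hsv[...,2]>100)))
print("caddy",f(k&(z>.08)&(z<.092)&(x<.52)&(y>.1)))
m=k&(hsv[...,0]<20)&(hsv[...,1]>80)&(x<.55)&(y>.1)&(z<.02); P=W[m]
print("cork",f(m),cv2.minEnclosingCircle((P[:,:2]*1e3).astype(np.float32)))
E2=cv2.findContours(m.astype(np.uint8),cv2.RETR_EXTERNAL,2)[0]; 
im,d,c=load("w1")
# tile corners by plane rays
for u,v in((293,134),(294,222)): print(ray(u,v,.056,load("w2")[2]))
s=env.observe();print(s["position"])
E
```

```text
panrim ((array([672.9,  76.7]), array([ 56.7, 110.9]), 3.0), np.float64(0.102), np.int64(1735))
tile ((array([668.7,  78.2]), array([ 95.1, 109.2]), 0.6), np.float64(0.0577), np.int64(4453))
caddy ((array([439.7, 186.9]), array([54.3, 54.5]), 21.1), np.float64(0.0863), np.int64(4162))
cork ((array([442.7, 199.2]), array([74. , 95.8]), 10.7), np.float64(0.0062), np.int64(1878)) ((431.6125793457031, 198.09840393066406), 49.28732681274414)
[0.62070097 0.118083   0.056     ]
[0.6228543  0.02452521 0.056     ]
[0.61168926 0.07368842 0.27810606]
```

Request:
arm_command(turn=[[0,0,0],[0,0,0],[0,0,0],[0,0,-0.55],[0,0,0],[0,0,0],[0,0,0],[0,0,0],[0,0,0]], xyz=[[0.03,0.5,0],[0.03,0.5,0],[0,0.22,0],[0,0,0],[0,0,0.6],[0,0,0.8],[0,0,0.8],[0,0,0.5],[0,0,0]], claw=[85,85,85,85,85,85,85,85,85])

```text
time_s: 11.9
position: [0.6703, 0.0743, 0.1403]
tool_rot: [[-0.049, 0.999, -0.007], [0.999, 0.049, 0.0], [0.001, -0.007, -1.0]]
ft_force: [0.6, -0.5, 0.4]
grip_width: 0.0853
gripper_force: 0.0
```

Request:
arm_command(turn=[[0,0,0],[0,0,0],[0,0,0],[0,0,0],[0,0,0],[0,0,0],[0,0,0]], xyz=[[0.045,0.05,0],[0,0,0.3],[0,0,0.4],[0,0,0.4],[0,0,0.2],[0,0,0.13],[0,0,0]], claw=[85,85,85,85,85,85,85])

```text
time_s: 12.6
position: [0.675, 0.0775, 0.0724]
tool_rot: [[-0.049, 0.999, 0.001], [0.999, 0.049, -0.0], [-0.0, 0.001, -1.0]]
ft_force: [-0.3, 0.4, -0.2]
grip_width: 0.0848
gripper_force: 0.0
```

Request:
arm_command(turn=[[0,0,0],[0,0,0],[0,0,0],[0,0,0],[0,0,0],[0,0,0],[0,0,0],[0,0,0]], xyz=[[0,0,0],[0,0,0],[0,0,0],[0,0,0],[0,0,0],[0,0,0],[0,0,0],[0,0,0]], claw=[70,62,58,52,50,50,50,50], squeeze=25)

```text
time_s: 13.4
position: [0.6749, 0.0776, 0.0726]
tool_rot: [[-0.05, 0.999, 0.001], [0.999, 0.05, -0.0], [-0.0, 0.001, -1.0]]
ft_force: [-1.6, 0.3, 5.4]
grip_width: 0.0558
gripper_force: 28.0
```

Request:
arm_command(turn=[[0,0,0],[0,0,0],[0,0,0],[0,0,0],[0,0,0],[0,0,0]], xyz=[[0,0,-0.15],[0,0,-0.3],[0,0,-0.4],[0,0,-0.4],[0,0,-0.2],[0,0,0]], claw=[50,50,50,50,50,50])

```text
time_s: 14.0
position: [0.6753, 0.0776, 0.1457]
tool_rot: [[-0.05, 0.999, 0.003], [0.999, 0.05, -0.0], [-0.0, 0.003, -1.0]]
ft_force: [-0.5, -0.3, -1.6]
grip_width: 0.0554
gripper_force: 27.3
```

Request:
arm_command(turn=[[0,0,0],[0,0,0],[0,0,0],[0,0,0],[0,0,0],[0,0,0],[0,0,0],[0,0,0],[0,0,0],[0,0,0],[0,0,0]], xyz=[[-0.2,-0.02,0],[-0.4,-0.03,0],[-0.5,-0.03,0],[-0.5,-0.03,0],[-0.5,-0.03,0],[-0.5,-0.03,0],[-0.5,-0.03,0],[-0.5,-0.03,0],[-0.5,-0.02,0],[-0.23,0,0],[0,0,0]], claw=[50,50,50,50,50,50,50,50,50,50,50])

```text
time_s: 15.1
position: [0.6725, -0.1408, 0.1432]
tool_rot: [[-0.047, 0.999, -0.002], [0.999, 0.047, 0.0], [0.001, -0.001, -1.0]]
ft_force: [-0.3, 1.0, -1.7]
grip_width: 0.0556
gripper_force: 27.3
```

Request:
arm_command(turn=[[0,0,0],[0,0,0],[0,0,0],[0,0,0],[0,0,0],[0,0,0],[0,0,0],[0,0,0]], xyz=[[0.02,0.01,0.2],[0,0,0.35],[0,0,0.35],[0,0,0.25],[0,0,0.15],[0,0,0.05],[0,0,0],[0,0,0]], claw=[50,50,50,50,50,50,50,50])

```text
time_s: 15.9
position: [0.6738, -0.1383, 0.0776]
tool_rot: [[-0.05, 0.999, 0.001], [0.999, 0.05, -0.001], [-0.001, 0.001, -1.0]]
ft_force: [0.7, -0.4, -1.4]
grip_width: 0.0556
gripper_force: 27.3
```

Request:
arm_command(turn=[[0,0,0],[0,0,0],[0,0,0]], xyz=[[0,0,0.03],[0,0,0],[0,0,0]], claw=[50,50,50])

```text
time_s: 16.2
position: [0.6735, -0.1383, 0.0755]
tool_rot: [[-0.05, 0.999, 0.0], [0.999, 0.05, -0.0], [-0.0, 0.0, -1.0]]
ft_force: [0.3, 0.5, -1.7]
grip_width: 0.0555
gripper_force: 27.3
```

Request:
arm_command(turn=[[0,0,0],[0,0,0],[0,0,0],[0,0,0]], xyz=[[-0.02,-0.02,0.03],[0,0,0.03],[0,0,0],[0,0,0]], claw=[50,50,50,50])

```text
time_s: 16.6
position: [0.6725, -0.1395, 0.0727]
tool_rot: [[-0.049, 0.999, 0.0], [0.999, 0.049, -0.0], [-0.0, 0.0, -1.0]]
ft_force: [-1.1, -0.1, 2.1]
grip_width: 0.0557
gripper_force: 27.6
```

Request:
arm_command(turn=[[0,0,0],[0,0,0],[0,0,0],[0,0,0],[0,0,0],[0,0,0],[0,0,0],[0,0,0],[0,0,0],[0,0,0],[0,0,0],[0,0,0]], xyz=[[0,0,0.0],[0,0,0.0],[0,0,0],[0,0,0],[0,0,0],[0,0,-0.2],[0,0,-0.4],[0,0,-0.8],[0,0,-0.9],[0,0,-0.9],[0,0,-0.9],[0,0,-0.9]], claw=[58,62,70,78,85,85,85,85,85,85,85,85])

```text
time_s: 17.8
position: [0.6719, -0.139, 0.3254]
tool_rot: [[-0.05, 0.999, 0.001], [0.999, 0.05, -0.0], [-0.0, 0.001, -1.0]]
ft_force: [0.6, -0.0, -0.4]
grip_width: 0.085
gripper_force: 0.0
```

Request:
arm_command(turn=[[0,0,0],[0,0,0],[0,0,0],[0,0,0],[0,0,0],[0,0,0],[0,0,0],[0,0,0]], xyz=[[0.6,-0.4,0],[0.6,-0.4,0],[0.6,-0.4,0],[0.6,-0.4,0],[0.6,-0.4,0],[0.6,-0.4,0],[0.6,-0.4,0],[0,0,0]], claw=[85,85,85,85,85,85,85,85])

```text
time_s: 18.6
position: [0.52, 0.0663, 0.3242]
tool_rot: [[-0.053, 0.999, 0.002], [0.999, 0.053, 0.0], [0.0, 0.002, -1.0]]
ft_force: [0.3, 0.5, 0.5]
grip_width: 0.085
gripper_force: 0.0
```

```bash
python3 - <<'E'
from m import *
s=env.observe(); print(s["position"],s["time_s"])
im,d,c=grab("wrist"); np.savez("w3.npz",im=im,d=d,K=c[0],R=c[1],t=c[2]); cv2.imwrite("pics/w3.png",im)
hsv=cv2.cvtColor(im,cv2.COLOR_BGR2HSV); W=cloud(d,c); x,y,z=W[...,0],W[...,1],W[...,2]
f=lambda m:(rect(W[m]),np.median(z[m]).round(4),m.sum())
print("panrim",f((z>.093)&(z<.107)&(x>.6)&(x<.73)&(y<-.06)&(y>-.25)))
print("board",f((hsv[...,0]<20)&(hsv[...,1]>90)&(x>.6)&(x<.73)&(z<.065)&(z>.045)))
print("tile",f((z>.053)&(z<.0615)&(x>.61)&(x<.74)&(y>.0)&(y<.16)&(hsv[...,2]>100)))
print("caddy",f((z>.08)&(z<.092)&(x<.52)&(y>.1)))
m=(hsv[...,0]<20)&(hsv[...,1]>80)&(x<.55)&(y>.1)&(z<.02); P=W[m]
print("cork",f(m))
print("can",f((z>.1)&(z<.12)&(abs(x-.437)<.06)&(abs(y+.138)<.06)))
E
```

```text
[0.52004972 0.06632482 0.32420017] 18.6
panrim ((array([ 659.9, -140.2]), array([ 32.5, 111.4]), 4.0), np.float64(0.1013), np.int64(538))
board ((array([ 671.8, -140.5]), array([ 84.9, 152.8]), 2.7), np.float64(0.0564), np.int64(1641))
tile ((array([668.4,  71.2]), array([95.2, 95.1]), 89.9), np.float64(0.0566), np.int64(6495))
caddy ((array([439.3, 186.8]), array([54.1, 54.2]), 20.7), np.float64(0.0865), np.int64(3220))
cork ((array([431.3, 196.8]), array([94.5, 96.2]), 71.7), np.float64(0.0063), np.int64(1723))
can ((array([ 437.7, -136.6]), array([55. , 54.4]), 23.2), np.float64(0.1103), np.int64(1642))
```

View pics/w3.png

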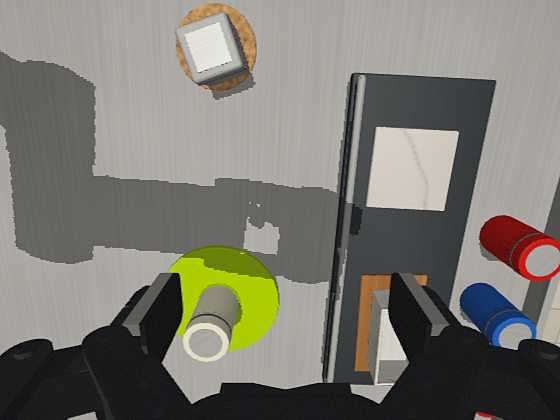

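Wrist view: the pan lies in the board at (390,340), the tile is empty at (412,168), the caddy is on the cork at (213,45), and the canister stands on the turntable at (212,320). I go to the caddy.

Request:
arm_command(turn=[[0,0,0],[0,0,0],[0,0,0],[0,0,0],[0,0,0],[0,0,-0.9],[0,0,-0.9],[0,0,-0.9],[0,0,-0.85],[0,0,0],[0,0,0]], xyz=[[0.5,-0.3,0],[0.5,-0.3,0],[0.5,-0.3,0],[0.5,-0.3,0],[0.5,-0.28,0],[0,0,0.6],[0,0,0.8],[0,0,0.8],[0,0,0.6],[0,0,0.4],[0,0,0]], claw=[85,85,85,85,85,85,85,85,85,85,85])

```text
time_s: 19.75
position: [0.4419, 0.1839, 0.1604]
tool_rot: [[-0.351, 0.936, -0.005], [0.936, 0.351, -0.001], [0.001, -0.005, -1.0]]
ft_force: [-0.2, -0.4, -0.2]
grip_width: 0.0849
gripper_force: 0.0
```

Request:
arm_command(turn=[[0,0,0],[0,0,0],[0,0,0],[0,0,0],[0,0,0],[0,0,0],[0,0,0],[0,0,0]], xyz=[[0.07,-0.03,0],[0,0,0.4],[0,0,0.5],[0,0,0.5],[0,0,0.5],[0,0,0.4],[0,0,0.2],[0,0,0]], claw=[85,85,85,85,85,85,85,85])

```text
time_s: 20.55
position: [0.4399, 0.1875, 0.0374]
tool_rot: [[-0.352, 0.936, -0.0], [0.936, 0.352, -0.0], [0.0, -0.0, -1.0]]
ft_force: [0.8, -0.0, 1.2]
grip_width: 0.0849
gripper_force: 0.0
```

Request:
arm_command(turn=[[0,0,0],[0,0,0],[0,0,0],[0,0,0],[0,0,0],[0,0,0],[0,0,0],[0,0,0]], xyz=[[0,0,0],[0,0,0],[0,0,0],[0,0,0],[0,0,0],[0,0,0],[0,0,0],[0,0,0]], claw=[70,62,58,52,48,48,48,48], squeeze=30)

```text
time_s: 21.35
position: [0.4397, 0.1875, 0.0381]
tool_rot: [[-0.352, 0.936, 0.001], [0.936, 0.352, 0.0], [-0.0, 0.001, -1.0]]
ft_force: [-0.8, -0.5, 6.0]
grip_width: 0.0538
gripper_force: 32.4
```

Request:
arm_command(turn=[[0,0,0],[0,0,0],[0,0,0],[0,0,0.8],[0,0,0.85],[0,0,0.85],[0,0,0.85],[0,0,0.75],[0,0,0]], xyz=[[0,0,-0.1],[0,0,-0.2],[0,0,-0.4],[0,0,-0.5],[0,0,-0.5],[0,0,-0.5],[0,0,-0.5],[0,0,-0.2],[0,0,0]], claw=[48,48,48,48,48,48,48,48,48])

```text
time_s: 22.25
position: [0.4399, 0.1876, 0.1842]
tool_rot: [[-0.001, 1.0, 0.003], [1.0, 0.001, 0.001], [0.001, 0.003, -1.0]]
ft_force: [0.3, 0.3, -2.5]
grip_width: 0.0536
gripper_force: 32.7
```

Request:
arm_command(turn=[[0,0,0],[0,0,0],[0,0,0],[0,0,0],[0,0,0],[0,0,0],[0,0,0],[0,0,0],[0,0,0],[0,0,0],[0,0,0],[0,0,0]], xyz=[[-0.1,0.2,0],[-0.2,0.4,0],[-0.25,0.5,0],[-0.25,0.5,0],[-0.25,0.5,0],[-0.25,0.5,0],[-0.25,0.5,0],[-0.25,0.5,0],[-0.25,0.5,0],[-0.16,0.3,0],[-0.1,0.18,0],[0,0,0]], claw=[48,48,48,48,48,48,48,48,48,48,48,48])

```text
time_s: 23.45
position: [0.6692, 0.0714, 0.1808]
tool_rot: [[-0.001, 1.0, -0.002], [1.0, 0.001, -0.0], [-0.0, -0.002, -1.0]]
ft_force: [0.2, -1.2, -2.9]
grip_width: 0.0539
gripper_force: 32.7
```

Request:
arm_command(turn=[[0,0,0],[0,0,0],[0,0,0],[0,0,0],[0,0,0],[0,0,0],[0,0,0],[0,0,0],[0,0,0]], xyz=[[0,0,0.2],[0,0,0.4],[0,0,0.4],[0,0,0.4],[0,0,0.25],[0,0,0.1],[0,0,0.05],[0,0,0],[0,0,0]], claw=[48,48,48,48,48,48,48,48,48])

```text
time_s: 24.35
position: [0.669, 0.0724, 0.0932]
tool_rot: [[-0.002, 1.0, 0.002], [1.0, 0.002, -0.0], [-0.0, 0.002, -1.0]]
ft_force: [1.1, 0.1, -2.8]
grip_width: 0.0536
gripper_force: 32.6
```

Request:
arm_command(turn=[[0,0,0],[0,0,0],[0,0,0],[0,0,0],[0,0,0]], xyz=[[-0.01,0,0.03],[0,0,0.03],[0,0,0.02],[0,0,0],[0,0,0]], claw=[48,48,48,48,48])

```text
time_s: 24.85
position: [0.6687, 0.0718, 0.0883]
tool_rot: [[-0.002, 1.0, -0.0], [1.0, 0.002, 0.0], [0.0, -0.0, -1.0]]
ft_force: [0.1, 0.3, -3.7]
grip_width: 0.0537
gripper_force: 32.6
```

Request:
arm_command(turn=[[0,0,0],[0,0,0],[0,0,0]], xyz=[[0,0,0.02],[0,0,0.01],[0,0,0]], claw=[48,48,48])

```text
time_s: 25.15
position: [0.6687, 0.0718, 0.0882]
tool_rot: [[-0.002, 1.0, 0.001], [1.0, 0.002, -0.0], [-0.0, 0.001, -1.0]]
ft_force: [-3.7, 0.1, 6.3]
grip_width: 0.0536
gripper_force: 33.5
```

Request:
arm_command(turn=[[0,0,0],[0,0,0],[0,0,0],[0,0,0],[0,0,0],[0,0,0],[0,0,0],[0,0,0],[0,0,0],[0,0,0],[0,0,0],[0,0,0]], xyz=[[0,0,0.0],[0,0,0.0],[0,0,0],[0,0,0],[0,0,0],[0,0,-0.2],[0,0,-0.4],[0,0,-0.8],[0,0,-0.9],[0,0,-0.9],[0,0,-0.9],[0,0,-0.8]], claw=[56,62,70,78,85,85,85,85,85,85,85,85])

```text
time_s: 26.35
position: [0.6682, 0.0719, 0.3355]
tool_rot: [[-0.002, 1.0, 0.003], [1.0, 0.002, -0.0], [-0.0, 0.003, -1.0]]
ft_force: [1.5, 0.2, -0.9]
grip_width: 0.0854
gripper_force: 0.0
```

Request:
arm_command(turn=[[0,0,0],[0,0,0],[0,0,0],[0,0,0],[0,0,0],[0,0,0],[0,0,0]], xyz=[[0,-0.4,0],[0,-0.5,0],[0,-0.5,0],[0,-0.5,0],[0,-0.5,0],[0,-0.4,0],[0,0,0]], claw=[85,85,85,85,85,85,85])

```text
time_s: 27.05
position: [0.5269, 0.0719, 0.3337]
tool_rot: [[-0.002, 1.0, 0.002], [1.0, 0.002, -0.0], [-0.0, 0.002, -1.0]]
ft_force: [0.9, -0.5, 0.8]
grip_width: 0.0849
gripper_force: 0.0
```

```bash
python3 - <<'E'
from m import *
s=env.observe(); print(s["position"],s["time_s"])
im,d,c=grab("wrist"); np.savez("w4.npz",im=im,d=d,K=c[0],R=c[1],t=c[2]); cv2.imwrite("pics/w4.png",im)
hsv=cv2.cvtColor(im,cv2.COLOR_BGR2HSV); W=cloud(d,c); x,y,z=W[...,0],W[...,1],W[...,2]
f=lambda m:(rect(W[m]),np.median(z[m]).round(4),m.sum())
print("caddy",f((z>.13)&(z<.142)&(x<.75)&(x>.6)&(y>.0)&(y<.15)))
m=(hsv[...,0]<20)&(hsv[...,1]>80)&(x<.55)&(y>.1)&(z<.02); P=W[m]
print("cork",f(m),cv2.minEnclosingCircle((P[:,:2]*1e3).astype(np.float32)))
print("can",f((z>.1)&(z<.12)&(abs(x-.437)<.06)&(abs(y+.138)<.06)))
E
```

```text
[0.52688491 0.07187206 0.33365696] 27.05
caddy ((array([668.7,  72. ]), array([53.8, 53.6]), 1.1), np.float64(0.1367), np.int64(2978))
cork ((array([431. , 196.9]), array([94.8, 95.9]), 89.2), np.float64(0.0063), np.int64(5145)) ((431.1004943847656, 197.1201629638672), 48.63270950317383)
can ((array([ 437.9, -136.8]), array([54.6, 55.3]), 0.5), np.float64(0.1103), np.int64(1555))
```

View pics/w4.png

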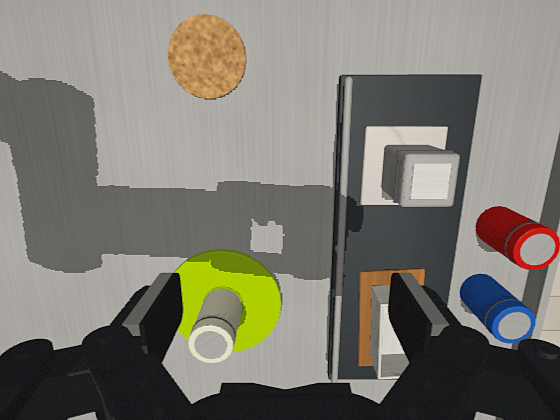

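Wrist view: the caddy is centred on the tile (422,178), the cork is free at (207,56), and the canister is at (214,320). I fetch the canister.

Request:
arm_command(turn=[[0,0,0],[0,0,0],[0,0,0],[0,0,0],[0,0,0],[0,0,0],[0,0,0],[0,0,0],[0,0,0],[0,0,0],[0,0,0],[0,0,0]], xyz=[[-0.5,-0.2,0],[-0.5,-0.22,0],[-0.5,-0.22,0],[-0.5,-0.22,0],[-0.5,-0.22,0],[-0.5,-0.22,0],[-0.5,-0.22,0],[-0.5,-0.22,0],[-0.17,-0.04,0.4],[0,0,0.8],[0,0,0.8],[0,0,0]], claw=[85,85,85,85,85,85,85,85,85,85,85,85])

```text
time_s: 28.3
position: [0.4388, -0.1365, 0.2282]
tool_rot: [[-0.001, 1.0, -0.008], [1.0, 0.001, 0.005], [0.005, -0.008, -1.0]]
ft_force: [-1.3, 0.5, -0.4]
grip_width: 0.0853
gripper_force: 0.0
```

Descending from 0.228 to 0.062 is 3.3 units.

Request:
arm_command(turn=[[0,0,0],[0,0,0],[0,0,0],[0,0,0],[0,0,0],[0,0,0],[0,0,0],[0,0,0],[0,0,0]], xyz=[[0,0,0],[0,0,0.4],[0,0,0.6],[0,0,0.6],[0,0,0.6],[0,0,0.5],[0,0,0.4],[0,0,0.15],[0,0,0]], claw=[85,85,85,85,85,85,85,85,85])

```text
time_s: 29.2
position: [0.4411, -0.1377, 0.0701]
tool_rot: [[-0.002, 1.0, 0.001], [1.0, 0.002, -0.001], [-0.001, 0.001, -1.0]]
ft_force: [0.3, -0.0, 0.5]
grip_width: 0.0847
gripper_force: 0.0
```

Request:
arm_command(turn=[[0,0,0],[0,0,0],[0,0,0],[0,0,0],[0,0,0],[0,0,0],[0,0,0],[0,0,0]], xyz=[[0,0,0],[0,0,0],[0,0,0],[0,0,0],[0,0,0],[0,0,0],[0,0,0],[0,0,0]], claw=[70,62,58,52,50,50,50,50], squeeze=30)

```text
time_s: 30.0
position: [0.4399, -0.1371, 0.0702]
tool_rot: [[-0.002, 1.0, 0.0], [1.0, 0.002, -0.001], [-0.001, 0.0, -1.0]]
ft_force: [-5.2, 1.0, 8.0]
grip_width: 0.0557
gripper_force: 30.7
```

Request:
arm_command(turn=[[0,0,0],[0,0,0],[0,0,0],[0,0,0],[0,0,0],[0,0,0]], xyz=[[0,0,-0.1],[0,0,-0.3],[0,0,-0.5],[0,0,-0.5],[0,0,-0.2],[0,0,0]], claw=[50,50,50,50,50,50])

```text
time_s: 30.6
position: [0.4405, -0.1373, 0.1502]
tool_rot: [[-0.002, 1.0, 0.002], [1.0, 0.002, -0.001], [-0.001, 0.002, -1.0]]
ft_force: [-0.4, -0.6, -3.6]
grip_width: 0.055
gripper_force: 33.0
```

Request:
arm_command(turn=[[0,0,0],[0,0,0],[0,0,0],[0,0,0],[0,0,0],[0,0,0],[0,0,0],[0,0,0],[0,0,0],[0,0,0],[0,0,0],[0,0,0]], xyz=[[0.3,-0.01,0],[0.5,-0.02,0],[0.6,-0.02,0],[0.6,-0.02,0],[0.6,-0.02,0],[0.6,-0.02,0],[0.6,-0.02,0],[0.6,-0.02,0],[0.6,-0.02,0],[0.6,-0.01,0],[0.6,0,0],[0,0,0]], claw=[50,50,50,50,50,50,50,50,50,50,50,50])

```text
time_s: 31.8
position: [0.429, 0.1761, 0.148]
tool_rot: [[-0.005, 1.0, -0.003], [1.0, 0.005, 0.001], [0.001, -0.003, -1.0]]
ft_force: [0.1, -1.1, -3.9]
grip_width: 0.0554
gripper_force: 32.9
```

Request:
arm_command(turn=[[0,0,0],[0,0,0],[0,0,0],[0,0,0],[0,0,0],[0,0,0],[0,0,0],[0,0,0],[0,0,0],[0,0,0]], xyz=[[0.22,0.02,0],[0.2,0.02,0],[0,0,0.2],[0,0,0.4],[0,0,0.4],[0,0,0.4],[0,0,0.25],[0,0,0.1],[0,0,0],[0,0,0]], claw=[50,50,50,50,50,50,50,50,50,50])

```text
time_s: 32.8
position: [0.4328, 0.1938, 0.0621]
tool_rot: [[-0.001, 1.0, 0.001], [1.0, 0.001, 0.0], [0.0, 0.001, -1.0]]
ft_force: [0.3, 0.8, -2.1]
grip_width: 0.0555
gripper_force: 33.0
```

Request:
arm_command(turn=[[0,0,0],[0,0,0],[0,0,0],[0,0,0],[0,0,0]], xyz=[[0.06,-0.02,0.02],[0,0,0.04],[0,0,0.03],[0,0,0],[0,0,0]], claw=[50,50,50,50,50])

```text
time_s: 33.3
position: [0.4315, 0.1969, 0.0573]
tool_rot: [[-0.002, 1.0, -0.0], [1.0, 0.002, 0.0], [0.0, -0.0, -1.0]]
ft_force: [-0.5, 0.4, -2.7]
grip_width: 0.0553
gripper_force: 33.0
```

Request:
arm_command(turn=[[0,0,0],[0,0,0],[0,0,0],[0,0,0]], xyz=[[0,0,0.02],[0,0,0.015],[0,0,0],[0,0,0]], claw=[50,50,50,50])

```text
time_s: 33.7
position: [0.4316, 0.197, 0.0562]
tool_rot: [[-0.002, 1.0, 0.001], [1.0, 0.002, 0.0], [0.0, 0.001, -1.0]]
ft_force: [-3.4, 0.2, 5.3]
grip_width: 0.0559
gripper_force: 33.7
```

Request:
arm_command(turn=[[0,0,0],[0,0,0],[0,0,0],[0,0,0],[0,0,0],[0,0,0],[0,0,0],[0,0,0],[0,0,0],[0,0,0],[0,0,0],[0,0,0]], xyz=[[0,0,0.0],[0,0,0.0],[0,0,0],[0,0,0],[0,0,0],[0,0,-0.2],[0,0,-0.4],[0,0,-0.8],[0,0,-0.9],[0,0,-0.9],[0,0,-0.9],[0,0,-0.9]], claw=[58,62,70,78,85,85,85,85,85,85,85,85])

```text
time_s: 34.9
position: [0.4307, 0.1968, 0.3084]
tool_rot: [[-0.002, 1.0, 0.001], [1.0, 0.002, 0.0], [0.0, 0.001, -1.0]]
ft_force: [0.6, -0.4, -0.1]
grip_width: 0.0847
gripper_force: 0.0
```

Request:
arm_command(turn=[[0,0,0],[0,0,0],[0,0,0],[0,0,0],[0,0,0],[0,0,0],[0,0,0],[0,0,0],[0,0,0],[0,0,0]], xyz=[[-0.5,0,-0.2],[-0.6,0,-0.2],[-0.6,0,-0.2],[-0.6,0,-0.2],[-0.6,0,0],[-0.6,0,0],[-0.6,0,0],[-0.6,0,0],[-0.5,0,0],[0,0,0]], claw=[85,85,85,85,85,85,85,85,85,85])

```text
time_s: 35.9
position: [0.4316, -0.0651, 0.3459]
tool_rot: [[0.002, 1.0, -0.0], [1.0, -0.002, -0.0], [-0.0, -0.0, -1.0]]
ft_force: [-0.3, -0.3, 0.4]
grip_width: 0.0851
gripper_force: 0.0
```

```bash
python3 - <<'E'
from m import *
s=env.observe(); print(s["position"],s["time_s"])
for n in("wrist","scene","side"):
    im,d,c=grab(n); cv2.imwrite(f"pics/{n}5.png",im)
    hsv=cv2.cvtColor(im,cv2.COLOR_BGR2HSV); W=cloud(d,c); x,y,z=W[...,0],W[...,1],W[...,2]
    f=lambda m:(rect(W[m]),np.median(z[m]).round(4),m.sum()) if m.sum()>20 else None
    print(n,"panrim",f((z>.093)&(z<.107)&(x>.6)&(x<.73)&(y<-.06)&(y>-.25)))
    print("caddy",f((z>.13)&(z<.142)&(x<.75)&(x>.6)&(y>.0)&(y<.15)))
    print("can",f((z>.088)&(z<.102)&(abs(x-.431)<.06)&(abs(y-.197)<.06)))
E
```

```text
[ 0.43162729 -0.06507161  0.34594344] 35.9
wrist panrim ((array([ 673.2, -140. ]), array([ 58.1, 111. ]), 3.1), np.float64(0.101), np.int64(1688))
caddy ((array([663.3,  69.5]), array([44. , 50.4]), 0.0), np.float64(0.1368), np.int64(2685))
can None
scene panrim ((array([ 670.9, -139.5]), array([ 59.8, 113.5]), 2.6), np.float64(0.1003), np.int64(286))
caddy ((array([668.,  73.]), array([55. , 54.3]), 1.7), np.float64(0.1372), np.int64(353))
can ((array([430. , 197.2]), array([56.5, 53.8]), 1.4), np.float64(0.0971), np.int64(238))
side panrim ((array([ 672.3, -140.8]), array([ 62.8, 116.3]), 2.6), np.float64(0.0987), np.int64(252))
caddy ((array([668.7,  70.6]), array([57.8, 57.8]), 87.1), np.float64(0.1361), np.int64(179))
can ((array([431.4, 195.5]), array([52.6, 59.6]), 12.1), np.float64(0.0957), np.int64(113))
```

View pics/scene5.png

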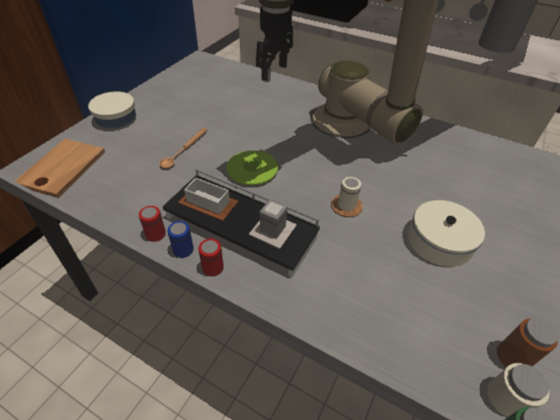

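The scene shows the pan in the board at (207,197), the caddy on the tile at (272,222) and the canister on the cork at (348,195). All are upright and within about 1-2 mm of the stand centres; the tin and spoon are untouched. I hand the job in.

```bash
python3 -c "
from rig import env
print(env.close_job())"
```

```text
the job is handed in; nothing more can be done
None
```

I handed in the job at about 36 s: canister on the cork mat, caddy on the tile and pan lengthways on the board, all upright and within about 2 mm of centre in the last pictures, with the cake tin and spoon not touched; the hand-in returned no verdict.

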